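# Pack the plug gauge in a clean dish from the leaning nest

### The arm

A 6-joint arm with a two-finger parallel gripper is mounted at the origin on a cart in front of the work surface, level with it; the furniture and walls round the work are solid. World frame = base frame: x ahead of the robot, y to its left, z up, the work surface at z = 0. Lengths are in m, angles in rad, forces in N, time in s.
With the tool pointing down it reaches from about 0.3 to 0.95 m from the base axis. Payload 3.1 kg.
Tool frame: the origin (TCP) lies at the very end of the fingers, on their centre line; the grasp point (between the pads) lies 19 mm behind it (robot.grip_depth is the distance from the TCP to the grasp point, in m); z points along the fingers, y is the line along which they close (so a half turn about z gives the same grasp; the last joint's range is limited). The gripper opens to 85 mm and grips with 20 to 120 N. Pads are 22 mm wide; open, the fingers measure 114 mm over their backs; the gripper's body (76 mm by 85 mm) begins 54 mm behind the grasp point. The pads swing forward as they close: fully open they stand 13 mm farther back than shut.
Start: joints at [-1.364, 0.308, 1.634, -0, 1.2, -0.07], TCP at [0.171, -0.601, 0.231] pointing down, gripper open.
Joint ranges: [-3.06, 3.06], [-0.79, 1.96], [0.05, 2.63], [-1.19, 4.34], [0.05, 2.64], [-2.94, 2.94]. Speed limits (rad/s): [2.79, 2.79, 3.14, 3.14, 3.14, 3.14].

### API

Orientations are given as a unit quaternion [x, y, z, w].
In Python, from station import robot gives the robot as it stands.
- The arm moves only by the tool step_arm, never from a script. Its argument "motion" is a list that holds one entry, the list of rows, each a list of 7 numbers: the shift along the tool's x, y, z in m, then the turn, a rotation vector about the tool's x, y, z in rad, then the opening, from 0 (shut) to 1 (fully open). A call has 1 to 12 rows; each row is the pose to reach, as a shift and turn from the pose commanded when the call began, along the tool's axes at that moment; what a row does not reach only later rows make up. A row lasts 1/8 s, in which the tool goes at most 62.5 mm and 10.7 degrees, less where a joint would pass 70% of its speed; a pose out of reach is approached as far as the arm can. A call with a gripper value outside its range is refused whole. The fingers move at their own pace and stop on an object; "grip_force" is the grip in N (left out, the last holds). Time passes only in rows, so rows that repeat a pose let the fingers close. It gives the time, the measured TCP pose, the force, the opening and the grip force at its end, in the units of the state.
- robot.observe(): the state, without advancing time (a new reading comes with each control period).
- robot.snapshot(name): name is "side" or "top"; returns (picture, depth): 420x560x3 uint8, blue, green, red; 420x560 float32, m along the optical axis (not along the pixel's ray), 0 where there is no reading.
- robot.camera_params(name): a dict with "mtx" (3x3 intrinsics, pixels), "T" (4x4, takes a point from camera to world coordinates). Camera axes: x right, y down, z forward; pixel columns grow to the right and rows downward; lengths in m; the calibration is good to about 2 mm. A picture is of the moment at which its call begins. camera_params takes no time and is no camera call.
- robot.job_done(): hands the job in; it is judged then, once.
Trained networks look in the newest picture that a camera, given by its name, has taken for a name from the list of things; names that differ only in an ending like _2 or _b are one class to them, and where a whole thing is asked for, a point or a joint stands for the part that bears it (a point fixed in the world has none). Each returns a list of dicts, best first, with "conf" (0 to 1); they miss things now and then, are a little off and sometimes report something else, mostly with a low value. They report only what shows in the picture. A call takes as long as a camera call. They do not tell look-alikes from the thing itself.
- robot.search_frame(thing, camera): "rect" ([centre column, centre row, width, height] in pixels, round what is visible of it).
The state is a dict: "t": time; "joint_positions": joint angles; "qd": joint speeds; "joint_efforts": joint torques, N m; "tcp_pos": TCP position; "orientation": TCP orientation; "force": force on the tool from outside, world axes, zero at the start; "wrist_torque": the same for the moment, N m; "grip_width": opening from 0.0 (shut) to 1.0 (fully open); "finger_force": force on a finger pad.
Only numpy, scipy, OpenCV 4.12 (cv2) and the standard library are available. Lean on these libraries where they do the work, as an engineer would, in place of code of your own. Each camera call takes 0.05 s, during which the arm holds its last target. There are 200 camera calls.

### The job

Pack the plug gauge for calibration: from the leaning rack take only the top dish of the nest, drawing it off along the lean so that the two dishes below stay where they are, and set it gently and upright in the middle of the shallow steel tray. Then lay the plug gauge in the dish and close the dish with the grey cover, its lip inside the dish's rim all round. Leave the packed dish standing in the tray, and do not disturb the other dishes, the swab tub or the label roll.

Things in the scene. Friction and masses are not known exactly. Their poses are not given: they have to be found in the camera images.
- rack: Fixed aluminium rack, foot 136 x 96 mm; origin at the centre of its underside, own -x is its front, roughly towards the robot. The nest of three steel dishes stands on its tipped platform and leans 25 degrees from vertical towards the front. A low plate in front and low guides beside hold only the bottom dish.
- dish_top_c (a point): Centre of the top dish, 24 mm above its underside and below its rim; z out of its mouth, x along, y across. All dishes: steel, 130 g, skirt 120 (x) x 64 (y) x 30 mm high over a foot 108 x 52 x 18 mm, walls and floor 3 mm; grip across the straight long sides, 64 mm apart. Inside: 114 x 58 mm, from 21 mm over the underside down 102 x 46 mm.
- dish_middle_c (a point): Centre of the second dish of the nest, which stays. Each dish's foot sits 18 mm deep in the one below with 3 mm play all round, its skirt resting on that dish's rim, so the rims stand 30 mm apart along the lean: fingers reaching more than 30 mm below the top rim hold this dish too.
- dish_bottom_c (a point): Centre of the bottom dish of the nest, which stays; same shape.
- tray: Fixed shallow steel tray, 190 mm (own x) x 134 mm (own y), floor 4 mm above the bench, lips 12 mm high (inside 182 x 126 mm), open above; origin at the centre of its underside.
- gauge_c (a point): Plug gauge lying on the bench: a round rod with a handle, 88 mm long (own y), 12 mm thick, 50 g; the only one outside the gauge box. This point is its centre, 6 mm above its underside.
- cover_grip (a point): Centre of the grip ridge (64 along own x, 14 wide, 26 mm high) on the grey plastic cover that lies on the bench: plate 130 (x) x 74 (y) x 4 mm, 90 g, its top 13 mm below this point; beneath hangs a lip 102 x 48 x 8 mm, which enters a dish's mouth with 5 to 6 mm play a side till the plate rests on the rim, this point 41 mm above the dish's centre.
- swab_tub: Bystander: white tub with a blue cap, the one nearer the tray, 69 mm across, 79 mm high; origin at its underside.
- label_roll: Bystander: roll of labels, 76 mm across, 41 mm high; origin at its underside.
Things that resemble listed ones, but are neither listed nor needed, are in the scene too. What is shaped like the part that bears gauge_c but purple or yellow is not meant.

How it is judged:
On the way, in this order (a step that is already met when the one before it is completed fails the run):
1. the top dish is off the nest, the two below still in place (distance between dish_top_c and dish_middle_c above 0.08 m and distance of each of dish_middle_c, dish_bottom_c from where it was at the start of the episode below 0.012 m), for 0.1 s.
2. the dish stands upright in the tray, released (x of dish_top_c in the frame of tray between -0.05 and 0.05 m and y of dish_top_c in the frame of tray between -0.035 and 0.035 m and z of dish_top_c in the frame of tray between 0.022 and 0.034 m and angle between dish_top_c's own z axis and vertical below 0.06 rad and contact force between the fingers and dish_top below 0.1 N and linear speed of dish_top below 0.03 m/s), for 0.2 s.
3. the gauge lies in the dish, released (x of dish_top_c in the frame of tray between -0.05 and 0.05 m and y of dish_top_c in the frame of tray between -0.035 and 0.035 m and z of dish_top_c in the frame of tray between 0.022 and 0.034 m and angle between dish_top_c's own z axis and vertical below 0.06 rad and x of gauge_c in the frame of dish_top_c between -0.055 and 0.055 m and y of gauge_c in the frame of dish_top_c between -0.03 and 0.03 m and z of gauge_c in the frame of dish_top_c between -0.03 and 0.012 m and contact force between the fingers and gauge below 0.1 N and linear speed of gauge below 0.03 m/s), for 0.2 s.
4. the cover lies on the dish (x of dish_top_c in the frame of tray between -0.05 and 0.05 m and y of dish_top_c in the frame of tray between -0.035 and 0.035 m and z of dish_top_c in the frame of tray between 0.022 and 0.034 m and angle between dish_top_c's own z axis and vertical below 0.06 rad and x of gauge_c in the frame of dish_top_c between -0.055 and 0.055 m and y of gauge_c in the frame of dish_top_c between -0.03 and 0.03 m and z of gauge_c in the frame of dish_top_c between -0.03 and 0.012 m and x of cover_grip in the frame of dish_top_c between -0.01 and 0.01 m and y of cover_grip in the frame of dish_top_c between -0.01 and 0.01 m and z of cover_grip in the frame of dish_top_c between 0.034 and 0.045 m and angle between the z axis of cover_grip and the z axis of dish_top_c, either way round below 0.05 rad and angle between the x axis of cover_grip and the x axis of dish_top_c, either way round below 0.2 rad and contact force between the fingers and cover below 0.1 N and linear speed of cover below 0.03 m/s), for 0.2 s.
At the end, for the whole second after the job is handed in: The former top dish stands upright (0.06 rad) in the tray, centred within 50 mm along and 35 mm across; the gauge is in it; the cover is on it, lip inside, within 10 mm and 0.05 rad; all at rest and released; the other dishes within 12 mm of where they stood (all of step 4 and contact force between the fingers and dish_top below 0.1 N and linear speed of dish_top below 0.03 m/s and distance of each of dish_middle_c, dish_bottom_c from where it was at the start of the episode below 0.012 m); the robot touches nothing.
It fails at once if one of the two lower dishes is dragged more than 12 mm (distance of any of dish_middle_c, dish_bottom_c from where it was at the start of the episode above 0.012 m).
It fails at once if the top dish is dropped: let go and falling faster than 0.5 m/s (a fall of over 12 mm) (contact force between the fingers and dish_top below 0.05 N and linear speed of dish_top above 0.5 m/s).
It fails at once if a bystander is moved more than 20 mm (distance of any of swab_tub, label_roll from where it was at the start of the episode above 0.02 m).
It also fails if it takes over 69 s, if anything falls off the work surface, if the arm or the gripper's body presses on something with over 40 N, if the wrist force passes 120 N, or if a joint passes its speed limit or range.

## Working session

There is one attempt and no reset: what is moved stays moved. The work goes in short steps, Python scripts to look and compute and a tool call to move; the robot and the scene stay as the last step left them, time stands still between calls to the robot, and variables do not carry over. Pictures are saved under pics/ and viewed, at most 10 in all, crops included, and the job is handed in when it is done.

Besides the shell and the picture viewer there is one more tool, called after "Request:" as name([rows], argument=value, ...), one row to a line, values as JSON. step_arm: Moves the arm, as the interface text tells. Its arguments: {"type":"object","properties":{"motion":{"type":"array","items":{"type":"array","items":{"type":"array","items":{"type":"number"}}}},"grip_force":{"type":"number"}},"required":["motion"]}

```bash
mkdir -p pics; ls
cat > h.py <<'E'
import numpy as np, cv2
from station import robot
from scipy.spatial.transform import Rotation as R
def cloud(name):
    im,d=robot.snapshot(name); p=robot.camera_params(name); K=np.array(p["mtx"]);T=np.array(p["T"])
    v,u=np.mgrid[:d.shape[0],:d.shape[1]]
    P=np.stack([(u-K[0,2])/K[0,0]*d,(v-K[1,2])/K[1,1]*d,d],-1)@T[:3,:3].T+T[:3,3]
    P[d==0]=np.nan
    return im,d,P
E
python3 - <<'E'
from h import *
for n in ("top","side"):
    im,d,P=cloud(n); np.savez(n,im=im,d=d,P=P); cv2.imwrite(f"pics/{n}0.png",im)
    print(n,np.round(robot.camera_params(n)["T"],3).tolist())
    for t in ["rack","dish_top_c","tray","gauge_c","cover_grip","swab_tub","label_roll"]:
        for r in robot.search_frame(t,n)[:4]:
            c=np.array(r["rect"]);q=P[int(min(419,c[1])),int(min(559,c[0]))]
            print(t,np.round(c),round(r["conf"],2),np.round(q,3))
E
```

```text
pics
top [[0.015, -0.986, 0.168, 0.426], [-1.0, -0.015, 0.001, 0.319], [0.001, -0.168, -0.986, 0.995], [0.0, 0.0, 0.0, 1.0]]
rack [369. 199.  40.  57.] 0.83 [0.592 0.13  0.155]
dish_top_c [382. 206.  36.  56.] 0.63 [0.586 0.087 0.101]
tray [266. 266.  62.  88.] 0.69 [0.443 0.363 0.003]
gauge_c [200. 241.  39.   4.] 0.57 [0.504 0.536 0.009]
gauge_c [282. 194.  30.  17.] 0.51 [0.63  0.327 0.01 ]
gauge_c [202. 291.  34.   8.] 0.43 [0.379 0.521 0.012]
cover_grip [368. 268.  58.  40.] 0.57 [0.442 0.11  0.038]
swab_tub [217. 196.  32.  32.] 0.82 [0.606 0.485 0.079]
label_roll [356. 141.  31.  30.] 0.86 [0.768 0.137 0.038]
side [[-0.867, -0.23, 0.441, 0.204], [-0.498, 0.413, -0.763, 0.978], [-0.007, -0.881, -0.473, 0.508], [0.0, 0.0, 0.0, 1.0]]
rack [313. 199.  63.  47.] 0.65 [0.598 0.138 0.045]
dish_top_c [332. 160.  55.  46.] 0.96 [0.582 0.074 0.124]
tray [339. 287. 121.  80.] 0.94 [0.434 0.364 0.004]
gauge_c [329. 353.  35.  43.] 0.79 [0.381 0.531 0.013]
gauge_c [264. 330.  28.  39.] 0.62 [0.492 0.533 0.01 ]
cover_grip [379. 221.  40.  33.] 0.92 [0.438 0.13  0.026]
swab_tub [219. 279.  39.  52.] 0.58 [0.591 0.517 0.063]
label_roll [251. 191.  33.  22.] 0.89 [0.757 0.168 0.042]
```

Run:
```python
import cv2
a=cv2.imread("pics/top0.png")[100:340,150:450]
cv2.imwrite("pics/topc.png",cv2.resize(a,(750,600),interpolation=cv2.INTER_CUBIC))
b=cv2.imread("pics/side0.png")[110:410,170:450]
cv2.imwrite("pics/sidec.png",cv2.resize(b,(560,600),interpolation=cv2.INTER_CUBIC))
```

```text
(no output)
```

View pics/topc.png

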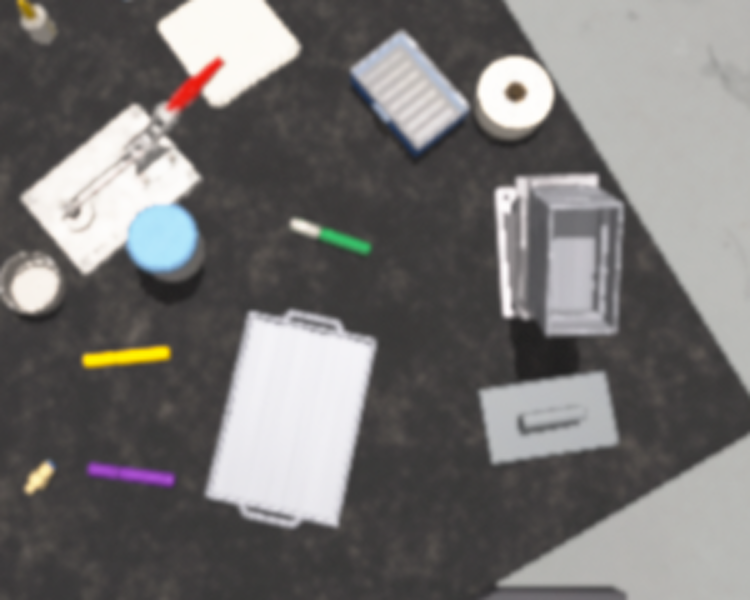

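View pics/sidec.png

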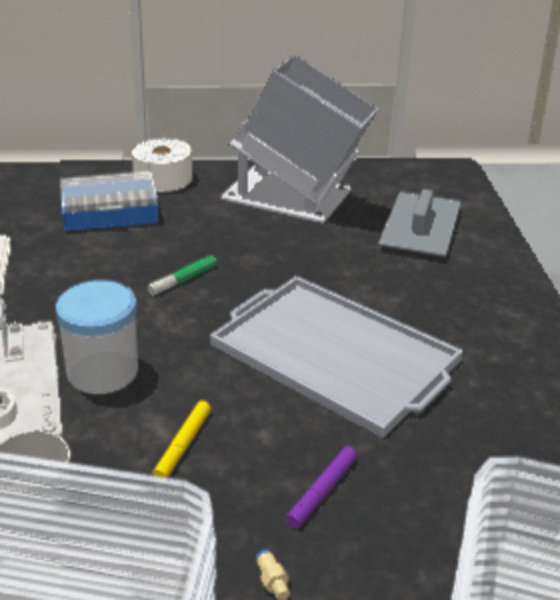

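Gauge candidates in the top picture: yellow (200,241), purple (202,291) and green/white (282,194). Only the green one fits, since purple and yellow are ruled out and the rest are in the blue box. The nest leans towards world −y (image right) and the cover is at (368,268). Next I'll measure the poses.

Run:
```python
from h import *
S=np.load("side.npz");T=np.load("top.npz")
a=T["im"][174:214,256:312]; cv2.imwrite("pics/gauge.png",cv2.resize(a,(784,560),interpolation=cv2.INTER_CUBIC))
def pts(Z,box,zlo,zhi):
    P=Z["P"].reshape(-1,3);I=Z["im"].reshape(-1,3)
    m=(P[:,0]>box[0])&(P[:,0]<box[1])&(P[:,1]>box[2])&(P[:,1]<box[3])&(P[:,2]>zlo)&(P[:,2]<zhi)
    return P[m],I[m]
def rect(p,n):
    (c,s,ang)=cv2.minAreaRect((p[:,:2]*1000).astype(np.float32)); print(n,len(p),np.round(c,1),np.round(s,1),round(ang,1),"zmed",np.round(np.median(p[:,2]),4))
for nm,Z in(("top",T),("side",S)):
    rect(pts(Z,(.36,.52,.04,.18),.008,.016)[0],nm+" cover plate")
    rect(pts(Z,(.36,.52,.04,.18),.028,.05)[0],nm+" cover ridge")
    rect(pts(Z,(.3,.58,.25,.47),.0085,.02)[0],nm+" tray lips")
    rect(pts(Z,(.585,.68,.27,.37),.006,.02)[0],nm+" gauge")
    P=pts(Z,(.45,.75,0,.22),.06,.3)[0]; print(nm,"nest",len(P),P.min(0).round(3),P.max(0).round(3))
# plane
P=pts(S,(.45,.75,0,.22),.05,.3)[0]
rng=np.random.default_rng(0);best=None
for _ in range(3000):
    q=P[rng.choice(len(P),3,False)];n=np.cross(q[1]-q[0],q[2]-q[0]);l=np.linalg.norm(n)
    if l<1e-5: continue
    n/=l
    if abs(n[2]-np.sign(n[1])*np.sin(np.radians(25)))>.12 : continue
    k=abs((P-q[0])@n)<.002
    if best is None or k.sum()>best.sum(): best=k
Q=P[best];c=Q.mean(0);n=np.linalg.svd(Q-c)[2][2];n*=np.sign(n[1])
print("face n",n.round(3),best.sum(),len(P),"c",c.round(3))
yaw=np.arctan2(n[1],n[0]);t=np.radians(25)
ny=np.array([np.cos(t)*np.cos(yaw),np.cos(t)*np.sin(yaw),np.sin(t)]);x=np.cross(ny,[0,0,1]);x/=np.linalg.norm(x);z=np.cross(x,ny)
M=np.stack([x,ny,z],1);print("axes x",x.round(3),"z",z.round(3),"measured lean",np.degrees(np.arcsin(n[2])))
for nm,Z in(("top",T),("side",S)):
    L=pts(Z,(.45,.75,-.02,.22),.06,.3)[0]@M
    print(nm,"pct x",np.percentile(L[:,0],[0,1,5,95,99,100]).round(4),"y",np.percentile(L[:,1],[0,1,5,95,99,100]).round(4),"z",np.percentile(L[:,2],[0,1,5,90,95,99,100]).round(4))
    r=L[L[:,2]>np.percentile(L[:,2],99.5)-.006];print("rim",len(r),r.min(0).round(4),r.max(0).round(4),np.median(r,0).round(4))
np.save("M",M)
```

```text
top cover plate 1254 [444.3 101.2] [ 73.9 130.1] 9.3 zmed 0.0113
top cover ridge 150 [444.3 101.4] [13.8 63.2] 9.4 zmed 0.0369
top tray lips 485 [440.6 361. ] [133.9 211.1] 78.3 zmed 0.0111
top gauge 146 [628.2 324.8] [85.1 12.2] 72.1 zmed 0.0105
top nest 2320 [0.517 0.063 0.06 ] [0.679 0.141 0.174]
side cover plate 788 [442.9 103. ] [ 73.8 131.2] 9.4 zmed 0.0124
side cover ridge 111 [442.5 104.4] [14.  66.3] 9.5 zmed 0.0377
side tray lips 965 [439.  362.4] [137.4 212. ] 78.7 zmed 0.0115
side gauge 177 [626.1 327.5] [84.9 14.1] 70.7 zmed 0.011
side nest 2695 [0.515 0.063 0.06 ] [0.675 0.145 0.174]
face n [-0.105  0.95   0.295] 405 2887 c [0.604 0.134 0.075]
axes x [ 0.994  0.11  -0.   ] z [ 0.046 -0.42   0.906] measured lean 17.137886102787594
top pct x [0.5239 0.5272 0.5357 0.6742 0.6829 0.6875] y [0.0205 0.0403 0.0522 0.1171 0.1248 0.1283] z [0.023  0.0286 0.0391 0.1243 0.1348 0.1499 0.1557]
rim 45 [0.6082 0.0689 0.1461] [0.6359 0.0947 0.1557] [0.6297 0.0726 0.1502]
side pct x [0.5226 0.5281 0.5395 0.6598 0.6789 0.6863] y [0.0294 0.0512 0.0568 0.122  0.1268 0.1321] z [0.0228 0.0262 0.0316 0.1259 0.1354 0.1474 0.1562]
rim 47 [0.6057 0.0686 0.1443] [0.6319 0.0972 0.1562] [0.624  0.0733 0.1481]
```

View pics/gauge.png

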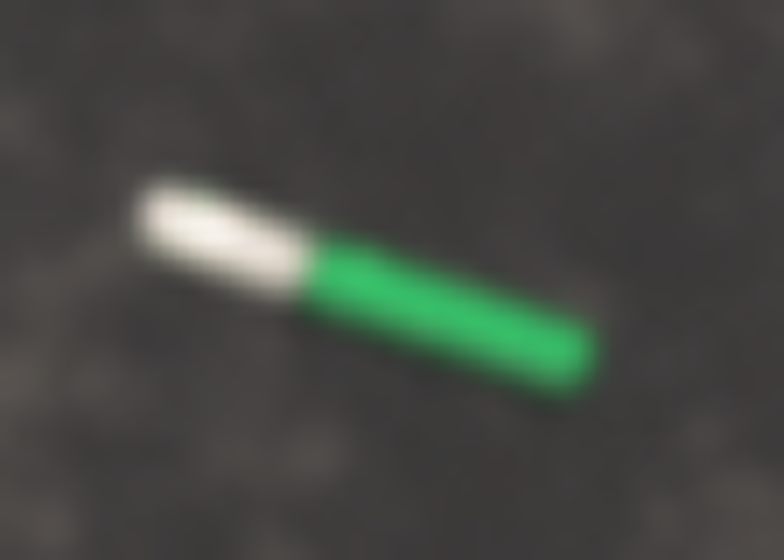

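The lean is actually towards −x, towards the robot, and the long sides are vertical faces. I'll refit with that.

Run:
```python
from h import *
S=np.load("side.npz");T=np.load("top.npz")
def pts(Z,zlo=.06):
    P=Z["P"].reshape(-1,3)
    m=(P[:,0]>.45)&(P[:,0]<.75)&(P[:,1]>0)&(P[:,1]<.22)&(P[:,2]>zlo)&(P[:,2]<.3)
    return P[m]
P=pts(S);rng=np.random.default_rng(0);best=None
for _ in range(3000):
    q=P[rng.choice(len(P),3,False)];n=np.cross(q[1]-q[0],q[2]-q[0]);l=np.linalg.norm(n)
    if l<1e-5: continue
    n/=l
    if abs(n[2])>.12: continue
    k=abs((P-q[0])@n)<.002
    if best is None or k.sum()>best.sum(): best=k
Q=P[best];c=Q.mean(0);n=np.linalg.svd(Q-c)[2][2];n*=np.sign(n[1]);print("n",n.round(3),best.sum(),len(P))
yaw=np.arctan2(n[1],n[0])-np.pi/2;t=np.radians(25)
M=R.from_euler("zy",[yaw,-t]).as_matrix();print("yaw",np.degrees(yaw),"x",M[:,0].round(3),"z",M[:,2].round(3))
np.save("M",M)
print("face y",np.median((Q@M)[:,1]))
for nm,Z in(("top",T),("side",S)):
    L=pts(Z)@M; zt=np.percentile(L[:,2],99)
    print(nm,"z pct",np.percentile(L[:,2],[90,95,98,99,99.7]).round(4))
    r=L[L[:,2]>zt-.004];print(" rim",len(r),np.percentile(r,[1,50,99],axis=0).round(4).tolist())
    h,e=np.histogram(L[:,2],bins=np.arange(L[:,2].min(),L[:,2].max()+.004,.004));print(list(zip(e.round(3),h)))
```

```text
n [-0.045  0.999 -0.003] 1348 2695
yaw 2.5846732091718976 x [0.905 0.045 0.422] z [-0.423  0.     0.906]
face y 0.10419975788830813
top z pct [-0.1116 -0.109  -0.1074 -0.1065 -0.1055]
 rim 199 [[0.5249, 0.0391, -0.1104], [0.5888, 0.0691, -0.1086], [0.6447, 0.1031, -0.1048]]
[(np.float64(-0.221), np.int64(40)), (np.float64(-0.217), np.int64(60)), (np.float64(-0.213), np.int64(18)), (np.float64(-0.209), np.int64(13)), (np.float64(-0.205), np.int64(8)), (np.float64(-0.201), np.int64(25)), (np.float64(-0.197), np.int64(58)), (np.float64(-0.193), np.int64(61)), (np.float64(-0.189), np.int64(22)), (np.float64(-0.185), np.int64(27)), (np.float64(-0.181), np.int64(26)), (np.float64(-0.177), np.int64(28)), (np.float64(-0.173), np.int64(30)), (np.float64(-0.169), np.int64(24)), (np.float64(-0.165), np.int64(30)), (np.float64(-0.161), np.int64(35)), (np.float64(-0.157), np.int64(482)), (np.float64(-0.153), np.int64(314)), (np.float64(-0.149), np.int64(56)), (np.float64(-0.145), np.int64(68)), (np.float64(-0.141), np.int64(90)), (np.float64(-0.137), np.int64(194)), (np.float64(-0.133), np.int64(
[... 790 characters left out ...]
64(69)), (np.float64(-0.179), np.int64(69)), (np.float64(-0.175), np.int64(107)), (np.float64(-0.171), np.int64(80)), (np.float64(-0.167), np.int64(85)), (np.float64(-0.163), np.int64(74)), (np.float64(-0.159), np.int64(87)), (np.float64(-0.155), np.int64(75)), (np.float64(-0.151), np.int64(77)), (np.float64(-0.147), np.int64(96)), (np.float64(-0.143), np.int64(76)), (np.float64(-0.139), np.int64(99)), (np.float64(-0.135), np.int64(186)), (np.float64(-0.131), np.int64(166)), (np.float64(-0.127), np.int64(157)), (np.float64(-0.123), np.int64(150)), (np.float64(-0.119), np.int64(177)), (np.float64(-0.115), np.int64(161)), (np.float64(-0.111), np.int64(185)), (np.float64(-0.107), np.int64(88))]
```

```bash
cat >> h.py <<'E'
def down(yaw,tilt=0):  # dish-like frame -> tool rotation, tool y = +-dish y, z = -dish z
    return R.from_euler("zy",[np.radians(yaw),-np.radians(tilt)])*R.from_euler("x",np.pi)
def plan(p,rot,flip=None):
    s=robot.observe(); q=R.from_quat(s["orientation"])
    for f in (0,1):
        if flip is not None and f!=flip: continue
        r=rot*R.from_euler("z",np.pi*f)
        print(f,"shift",q.inv().apply(np.array(p)-s["tcp_pos"]).round(4),"turn",(q.inv()*r).as_rotvec().round(3),"world",np.round(np.array(p)-s["tcp_pos"],4))
def state():
    s=robot.observe(); q=R.from_quat(s["orientation"])
    print({k:np.round(s[k],3).tolist() for k in("t","tcp_pos","joint_positions","force","grip_width","finger_force")},"axes",q.as_matrix().round(3).tolist())
E
python3 - <<'E'
from h import *
M=np.load("M.npy"); state()
rim=M@[.584,.0715,-.108]; print("rim",rim, "dish c",rim-.024*M[:,2])
rot=down(2.58,25)
plan(rim+.09*M[:,2]+[0,0,.04],rot)
E
```

```text
{'t': 0.8, 'tcp_pos': [0.171, -0.601, 0.231], 'joint_positions': [-1.364, 0.308, 1.634, -0.0, 1.2, -0.07], 'force': [-0.827, 0.67, -0.343], 'grip_width': 1.004, 'finger_force': 0.0} axes [[0.962, 0.273, -0.0], [0.273, -0.962, -0.0], [-0.0, 0.0, -1.0]]
rim [0.57146581 0.09776318 0.14731407] dish c [0.58160865 0.09776318 0.12556268]
0 shift [ 0.5399 -0.5733 -0.0376] turn [-0.07   0.432  0.228] world [0.3627 0.699  0.0376]
1 shift [ 0.5399 -0.5733 -0.0376] turn [-0.627 -0.102 -2.845] world [0.3627 0.699  0.0376]
```

Request:
step_arm([
  [[0.54, -0.573, -0.038, -0.07, 0.432, 0.228, 1], [0.54, -0.573, -0.038, -0.07, 0.432, 0.228, 1], [0.54, -0.573, -0.038, -0.07, 0.432, 0.228, 1], [0.54, -0.573, -0.038, -0.07, 0.432, 0.228, 1], [0.54, -0.573, -0.038, -0.07, 0.432, 0.228, 1], [0.54, -0.573, -0.038, -0.07, 0.432, 0.228, 1], [0.54, -0.573, -0.038, -0.07, 0.432, 0.228, 1], [0.54, -0.573, -0.038, -0.07, 0.432, 0.228, 1], [0.54, -0.573, -0.038, -0.07, 0.432, 0.228, 1], [0.54, -0.573, -0.038, -0.07, 0.432, 0.228, 1], [0.54, -0.573, -0.038, -0.07, 0.432, 0.228, 1], [0.54, -0.573, -0.038, -0.07, 0.432, 0.228, 1]],
], grip_force=40)

```text
t: 2.3
tcp_pos: [0.5168, 0.066, 0.2684]
orientation: [0.976, 0.023, 0.218, 0.005]
force: [1.2, -1.0, 1.2]
grip_width: 1.005
finger_force: 0.0
```

Run:
```python
from h import *
M=np.load("M.npy"); state()
rim=M@[.584,.0715,-.108]
plan(rim+.09*M[:,2]+[0,0,.04],down(2.58,25),0)
plan(rim+.03*M[:,2],down(2.58,25),0)
```

```text
{'t': 2.3, 'tcp_pos': [0.517, 0.066, 0.268], 'joint_positions': [0.058, -0.185, 2.143, -0.036, 0.746, 1.604], 'force': [1.207, -1.02, 1.202], 'grip_width': 1.005, 'finger_force': 0.0} axes [[0.904, 0.042, 0.425], [0.046, -0.999, 0.0], [0.425, 0.019, -0.905]]
0 shift [ 0.0167 -0.031   0.0067] turn [-0.    -0.003  0.001] world [0.0166 0.0318 0.0004]
0 shift [-0.0004 -0.0318  0.1029] turn [-0.    -0.003  0.001] world [ 0.042   0.0318 -0.0939]
```

Request:
step_arm([
  [[0, -0.032, 0.02, 0, -0.003, 0.001, 1], [0, -0.032, 0.06, 0, -0.003, 0.001, 1], [0, -0.032, 0.103, 0, -0.003, 0.001, 1], [0, -0.032, 0.103, 0, -0.003, 0.001, 1], [0, -0.032, 0.103, 0, -0.003, 0.001, 1]],
])

```text
t: 2.92
tcp_pos: [0.5586, 0.0956, 0.1744]
orientation: [0.976, 0.021, 0.216, 0.005]
force: [0.1, 0.5, 0.1]
grip_width: 0.999
finger_force: 0.0
```

Run:
```python
from h import *
M=np.load("M.npy"); state()
rim=M@[.584,.0715,-.108]
plan(rim-.028*M[:,2],down(2.58,25),0)
im,d,P=cloud("side"); cv2.imwrite("pics/s1.png",cv2.resize(im[60:280,240:460],(600,600),interpolation=cv2.INTER_CUBIC))
```

```text
{'t': 2.925, 'tcp_pos': [0.559, 0.096, 0.174], 'joint_positions': [0.121, 0.051, 2.135, -0.101, 0.527, 1.725], 'force': [0.133, 0.528, 0.116], 'grip_width': 0.999, 'finger_force': 0.0} axes [[0.906, 0.04, 0.421], [0.044, -0.999, 0.0], [0.421, 0.018, -0.907]]
0 shift [ 0.0004 -0.0022  0.058 ] turn [-0.     0.002 -0.001] world [ 0.0247  0.0022 -0.0524]
```

View pics/s1.png

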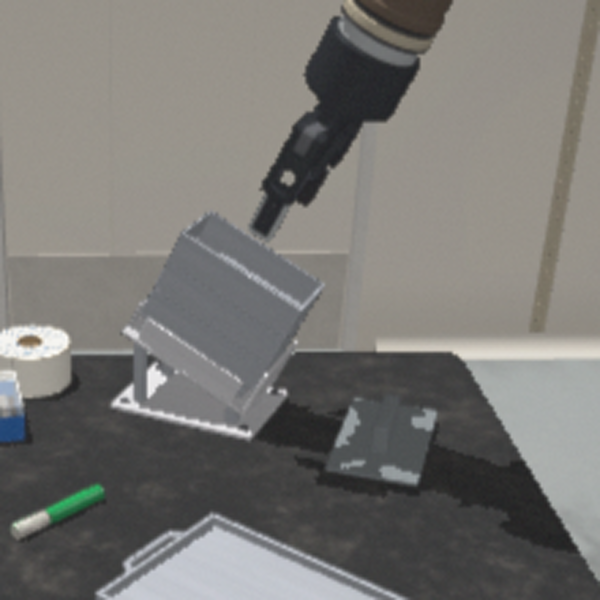

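The gripper is lined up above the top dish's rim, with the fingers astride the long sides. I'll descend and close.

Request:
step_arm([
  [[0, -0.002, 0.03, 0, 0.002, 0, 1], [0, -0.002, 0.057, 0, 0.002, 0, 1], [0, -0.002, 0.057, 0, 0.002, 0, 1], [0, -0.002, 0.057, 0, 0.002, 0, 0.6], [0, -0.002, 0.057, 0, 0.002, 0, 0.6], [0, -0.002, 0.057, 0, 0.002, 0, 0.6], [0, -0.002, 0.057, 0, 0.002, 0, 0.6], [0, -0.002, 0.057, 0, 0.002, 0, 0.6]],
], grip_force=40)

```text
t: 3.98
tcp_pos: [0.583, 0.0976, 0.1242]
orientation: [0.976, 0.021, 0.218, 0.005]
force: [-5.2, -0.2, 7.3]
grip_width: 0.739
finger_force: 43.7
```

Run:
```python
from h import *
state()
```

```text
{'t': 3.975, 'tcp_pos': [0.583, 0.098, 0.124], 'joint_positions': [0.119, 0.182, 2.115, -0.126, 0.412, 1.751], 'force': [-5.195, -0.204, 7.335], 'grip_width': 0.739, 'finger_force': 43.743} axes [[0.904, 0.04, 0.425], [0.044, -0.999, 0.0], [0.425, 0.018, -0.905]]
```

Request:
step_arm(motion="[[[0, -0.002, 0.05, 0, 0.002, 0, 0.6], [0, -0.002, 0.043, 0, 0.002, 0, 0.6], [0, -0.002, 0.036, 0, 0.002, 0, 0.6]].map]")

```text
step_arm: Invalid argument: motion='[[[0, -0.002, 0.05, 0, 0.002, 0, 0.6], [0, -0.002, 0.043, 0, 0.002, 0, 0.6], [0, -0.002, 0.036, 0, 0.002, 0, 0.6]].map]' is not valid JSON
```

That call was refused because of a typo, and its shifts were wrong anyway. They should start from the present pose and go back along −z.

Request:
step_arm([
  [[0, 0, -0.005, 0, 0, 0, 0.6], [0, 0, -0.01, 0, 0, 0, 0.6], [0, 0, -0.016, 0, 0, 0, 0.6], [0, 0, -0.022, 0, 0, 0, 0.6], [0, 0, -0.022, 0, 0, 0, 0.6]],
])

```text
t: 4.6
tcp_pos: [0.5731, 0.0977, 0.1424]
orientation: [0.976, 0.022, 0.217, 0.005]
force: [-0.6, 0.2, -1.2]
grip_width: 0.74
finger_force: 44.6
```

Run:
```python
from h import *
state()
im,d,P=cloud("side"); cv2.imwrite("pics/s2.png",cv2.resize(im[80:240,260:420],(600,600),interpolation=cv2.INTER_CUBIC))
```

```text
{'t': 4.6, 'tcp_pos': [0.573, 0.098, 0.142], 'joint_positions': [0.122, 0.132, 2.125, -0.117, 0.453, 1.743], 'force': [-0.576, 0.207, -1.206], 'grip_width': 0.74, 'finger_force': 44.59} axes [[0.905, 0.04, 0.423], [0.044, -0.999, 0.0], [0.423, 0.018, -0.906]]
```

View pics/s2.png

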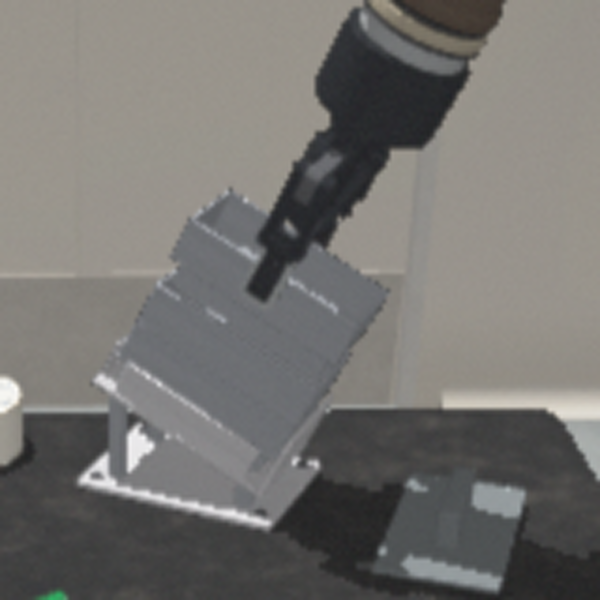

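Only the top dish has come up, about 20 mm, and the two below are unmoved. I'll draw it off fully.

Request:
step_arm([
  [[0, 0, -0.03, 0, 0, 0, 0.6], [0, 0, -0.06, 0, 0, 0, 0.6], [0, 0, -0.09, 0, 0, 0, 0.6], [0, 0, -0.11, 0, 0, 0, 0.6], [0, 0, -0.11, 0, 0, 0, 0.6]],
])

```text
t: 5.28
tcp_pos: [0.5273, 0.0978, 0.2432]
orientation: [0.976, 0.022, 0.218, 0.004]
force: [0.5, 0.0, -2.0]
grip_width: 0.738
finger_force: 45.1
```

Run:
```python
from h import *
state()
plan([.440,.3617,.13],down(-11.7),0)
```

```text
{'t': 5.275, 'tcp_pos': [0.527, 0.098, 0.243], 'joint_positions': [0.136, -0.116, 2.139, -0.09, 0.685, 1.72], 'force': [0.455, 0.016, -2.047], 'grip_width': 0.738, 'finger_force': 45.077} axes [[0.904, 0.04, 0.425], [0.044, -0.999, 0.001], [0.425, 0.018, -0.905]]
0 shift [-0.1155 -0.2692  0.0655] turn [-0.036 -0.439  0.244] world [-0.0873  0.2639 -0.1132]
```

Request:
step_arm([
  [[-0.01, -0.025, 0.006, -0.004, -0.045, 0.025, 0.6], [-0.03, -0.067, 0.016, -0.009, -0.11, 0.061, 0.6], [-0.047, -0.108, 0.026, -0.014, -0.176, 0.098, 0.6], [-0.064, -0.148, 0.036, -0.02, -0.241, 0.134, 0.6], [-0.081, -0.188, 0.046, -0.025, -0.307, 0.171, 0.6], [-0.098, -0.229, 0.056, -0.031, -0.373, 0.207, 0.6], [-0.11, -0.257, 0.063, -0.034, -0.42, 0.233, 0.6], [-0.1155, -0.269, 0.0655, -0.036, -0.439, 0.244, 0.6], [-0.1155, -0.269, 0.0655, -0.036, -0.439, 0.244, 0.6], [-0.1155, -0.269, 0.0655, -0.036, -0.439, 0.244, 0.6]],
])

```text
t: 6.52
tcp_pos: [0.439, 0.3604, 0.1284]
orientation: [0.995, -0.102, -0.002, 0.001]
force: [0.3, -0.3, -1.5]
grip_width: 0.741
finger_force: 44.9
```

Run:
```python
from h import *
state()
plan([.440,.3617,.026],down(-11.7),0)
im,d,P=cloud("side")
m=(abs(P[...,0]-.44)<.09)&(abs(P[...,1]-.36)<.06)&(P[...,2]>.02)&(P[...,2]<.16)
q=P[m]; print("low pts",np.percentile(q[:,2],[0,1,5]).round(4))
# +y face normal of dish
rng=np.random.default_rng(0);best=None;Q=q[q[:,2]<.155]
k=Q[:,1]>np.percentile(Q[:,1],60)
im2=im.copy(); cv2.imwrite("pics/s3.png",cv2.resize(im[120:330,260:470],(600,600),interpolation=cv2.INTER_CUBIC))
```

```text
{'t': 6.525, 'tcp_pos': [0.439, 0.36, 0.128], 'joint_positions': [0.61, 0.321, 1.846, 0.001, 0.978, 2.385], 'force': [0.345, -0.287, -1.491], 'grip_width': 0.741, 'finger_force': 44.935} axes [[0.979, -0.203, -0.003], [-0.203, -0.979, -0.001], [-0.003, 0.002, -1.0]]
0 shift [ 0.001  -0.0017  0.1024] turn [ 0.002  0.003 -0.   ] world [ 0.001   0.0013 -0.1024]
low pts [0.1068 0.1085 0.1115]
```

View pics/s3.png

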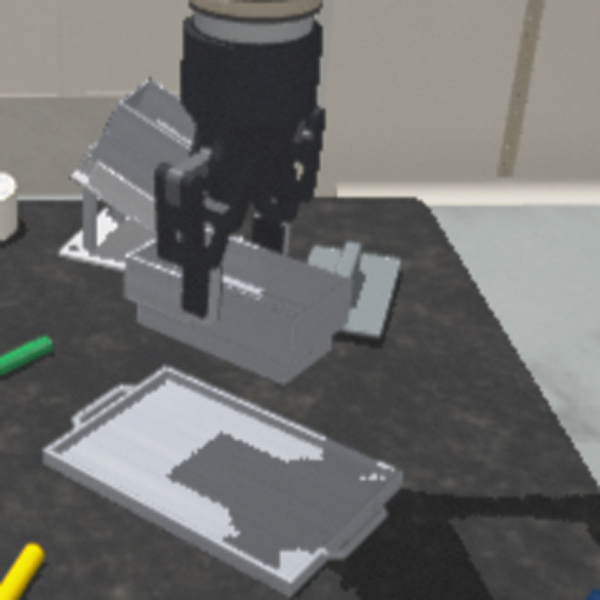

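The dish is upright above the tray, with its underside about 21 mm below the TCP. I'll lower it.

Request:
step_arm([
  [[0.001, -0.001, 0.02, 0, 0.003, 0, 0.6], [0.001, -0.001, 0.045, 0, 0.003, 0, 0.6], [0.001, -0.001, 0.07, 0, 0.003, 0, 0.6], [0.001, -0.001, 0.088, 0, 0.003, 0, 0.6], [0.001, -0.001, 0.095, 0, 0.003, 0, 0.6], [0.001, -0.001, 0.098, 0, 0.003, 0, 0.6], [0.001, -0.001, 0.1, 0, 0.003, 0, 0.6], [0.001, -0.001, 0.1, 0, 0.003, 0, 0.6]],
])

```text
t: 7.58
tcp_pos: [0.44, 0.3623, 0.0289]
orientation: [0.995, -0.102, 0.0, 0.0]
force: [-0.8, -0.1, -0.7]
grip_width: 0.744
finger_force: 45.0
```

Request:
step_arm([
  [[0, 0, 0.0015, 0, 0, 0, 0.6], [0, 0, 0.003, 0, 0, 0, 0.6], [0, 0, 0.003, 0, 0, 0, 0.6]],
])

```text
t: 7.95
tcp_pos: [0.4398, 0.3622, 0.0263]
orientation: [0.995, -0.102, -0.0, 0.001]
force: [-1.8, -0.9, 5.3]
grip_width: 0.739
finger_force: 45.7
```

It has touched down at 5 N. I'll release and rise.

Request:
step_arm([
  [[0, 0, -0.001, 0, 0, 0, 1], [0, 0, -0.001, 0, 0, 0, 1], [0, 0, -0.001, 0, 0, 0, 1], [0, 0, -0.001, 0, 0, 0, 1], [0, 0, -0.02, 0, 0, 0, 1], [0, 0, -0.06, 0, 0, 0, 1], [0, 0, -0.12, 0, 0, 0, 1], [0, 0, -0.17, 0, 0, 0, 1], [0, 0, -0.17, 0, 0, 0, 1]],
])

```text
t: 9.07
tcp_pos: [0.4434, 0.3648, 0.2028]
orientation: [0.995, -0.102, 0.005, -0.004]
force: [-0.2, -0.9, -0.9]
grip_width: 0.998
finger_force: 0.0
```

Run:
```python
from h import *
state()
# gauge axis 71.5deg; tool x along gauge (dish-like x yaw)
for y in (71.5,-108.5): print(y); plan([.627,.326,.14],down(y))
```

```text
{'t': 9.075, 'tcp_pos': [0.443, 0.365, 0.203], 'joint_positions': [0.613, 0.233, 1.791, -0.001, 1.106, 2.388], 'force': [-0.175, -0.935, -0.932], 'grip_width': 0.998, 'finger_force': 0.0} axes [[0.979, -0.203, 0.01], [-0.203, -0.979, 0.006], [0.009, -0.008, -1.0]]
71.5
0 shift [0.1871 0.0013 0.0644] turn [-0.    -0.013 -1.452] world [ 0.1836 -0.0388 -0.0628]
1 shift [0.1871 0.0013 0.0644] turn [-1.40e-02  1.00e-03  1.69e+00] world [ 0.1836 -0.0388 -0.0628]
-108.5
0 shift [0.1871 0.0013 0.0644] turn [-1.40e-02  1.00e-03  1.69e+00] world [ 0.1836 -0.0388 -0.0628]
1 shift [0.1871 0.0013 0.0644] turn [-0.    -0.013 -1.452] world [ 0.1836 -0.0388 -0.0628]
```

Request:
step_arm([
  [[0.02, 0, 0.0, 0, -0.013, -0.15, 1], [0.05, 0.001, 0.01, 0, -0.013, -0.33, 1], [0.09, 0.001, 0.03, 0, -0.013, -0.51, 1], [0.13, 0.001, 0.05, 0, -0.013, -0.69, 1], [0.16, 0.001, 0.064, 0, -0.013, -0.87, 1], [0.187, 0.001, 0.064, 0, -0.013, -1.05, 1], [0.187, 0.001, 0.064, 0, -0.013, -1.23, 1], [0.187, 0.001, 0.064, 0, -0.013, -1.4, 1], [0.187, 0.001, 0.064, 0, -0.013, -1.452, 1], [0.187, 0.001, 0.064, 0, -0.013, -1.452, 1], [0.187, 0.001, 0.064, 0, -0.013, -1.452, 1]],
])

```text
t: 10.45
tcp_pos: [0.6221, 0.323, 0.1308]
orientation: [0.812, 0.584, -0.007, -0.0]
force: [-0.3, -0.9, 0.4]
grip_width: 1.003
finger_force: 0.0
```

Run:
```python
from h import *
state(); plan([.627,.326,.004],down(71.5),0)
im,d,P=cloud("top")
m=(P[...,0]>.585)&(P[...,0]<.68)&(P[...,1]>.27)&(P[...,1]<.37)&(P[...,2]>.006)&(P[...,2]<.02)
q=P[m];print(len(q),cv2.minAreaRect((q[:,:2]*1000).astype(np.float32)))
# dish in tray
m=(abs(P[...,0]-.44)<.09)&(abs(P[...,1]-.36)<.06)&(P[...,2]>.045)&(P[...,2]<.07)
q=P[m];print("dish rim",len(q),cv2.minAreaRect((q[:,:2]*1000).astype(np.float32)),np.percentile(q[:,2],[5,50,95]).round(4))
m=(P[...,0]>.5)&(P[...,0]<.7)&(P[...,1]>.03)&(P[...,1]<.2)&(P[...,2]>.05)
L=P[m]@np.load("M.npy");print("nest top",np.percentile(L[:,2],[97,99]).round(4));r=L[L[:,2]>np.percentile(L[:,2],99)-.004];print(np.percentile(r,[1,99],axis=0).round(4))
cv2.imwrite("pics/t4.png",cv2.resize(im[150:320,200:420],(776,600),interpolation=cv2.INTER_CUBIC))
```

```text
{'t': 10.45, 'tcp_pos': [0.622, 0.323, 0.131], 'joint_positions': [0.418, 0.556, 1.496, -0.002, 1.104, 0.743], 'force': [-0.261, -0.914, 0.417], 'grip_width': 1.003, 'finger_force': 0.0} axes [[0.318, 0.948, -0.012], [0.948, -0.318, -0.008], [-0.011, -0.009, -1.0]]
0 shift [0.0058 0.0048 0.1267] turn [-0.009  0.011 -0.001] world [ 0.0049  0.003  -0.1268]
37 ((622.13525390625, 306.1748962402344), (24.207983016967773, 11.601889610290527), 73.0990982055664)
dish rim 197 ((440.12579345703125, 362.6358642578125), (63.92700958251953, 120.13477325439453), 78.2615966796875) [0.0476 0.0508 0.0536]
nest top [-0.1384 -0.1376]
[[ 0.5252  0.0393 -0.1416]
 [ 0.6437  0.1026 -0.136 ]]
```

View pics/t4.png

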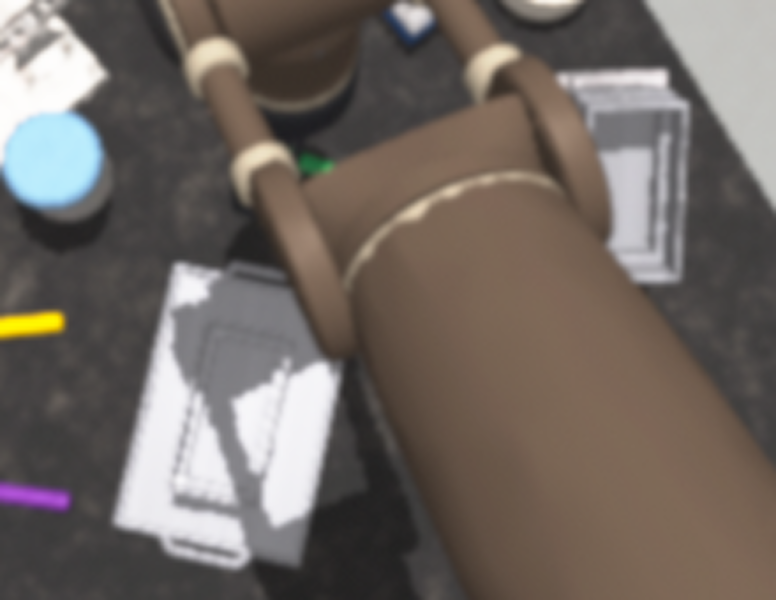

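The dish stands centred and level in the tray at (0.440, 0.363), and the remaining nest rim is exactly 30 mm lower, so the others are undisturbed. Now I'll grasp the gauge.

Request:
step_arm([
  [[0.003, 0.003, 0.03, -0.009, 0.011, 0, 1], [0.006, 0.005, 0.075, -0.009, 0.011, 0, 1], [0.006, 0.005, 0.11, -0.009, 0.011, 0, 1], [0.006, 0.005, 0.125, -0.009, 0.011, 0, 0.8], [0.006, 0.005, 0.125, -0.009, 0.011, 0, 0.5], [0.006, 0.005, 0.125, -0.009, 0.011, 0, 0.3], [0.006, 0.005, 0.125, -0.009, 0.011, 0, 0.05], [0.006, 0.005, 0.125, -0.009, 0.011, 0, 0.05], [0.006, 0.005, 0.125, -0.009, 0.011, 0, 0.05], [0.006, 0.005, 0.125, -0.009, 0.011, 0, 0.05]],
], grip_force=30)

```text
t: 11.75
tcp_pos: [0.6295, 0.3271, 0.0085]
orientation: [0.812, 0.584, 0.002, 0.001]
force: [-0.0, 0.9, 6.2]
grip_width: 0.129
finger_force: 30.8
```

Request:
step_arm([
  [[0, 0, -0.01, 0, 0, 0, 0.05], [0, 0, -0.03, 0, 0, 0, 0.05], [0, 0, -0.07, 0, 0, 0, 0.05], [0, 0, -0.12, 0, 0, 0, 0.05], [0, 0, -0.12, 0, 0, 0, 0.05], [0, 0, -0.12, 0, 0, 0, 0.05]],
])

```text
t: 12.5
tcp_pos: [0.6276, 0.3263, 0.1271]
orientation: [0.812, 0.584, 0.001, 0.0]
force: [-0.5, -0.7, -1.0]
grip_width: 0.13
finger_force: 30.1
```

Run:
```python
from h import *
state(); plan([.442,.3622,.12],down(-11.7),0)
im,d,P=cloud("side")
m=(P[...,0]>.56)&(P[...,0]<.7)&(P[...,1]>.26)&(P[...,1]<.4)&(P[...,2]>.1)&(P[...,2]<.2)
hsv=cv2.cvtColor(im,cv2.COLOR_BGR2HSV);g=m&(hsv[...,0]>45)&(hsv[...,0]<85)&(hsv[...,1]>100)
q=P[g];print("green",len(q),q.min(0),q.max(0))
```

```text
{'t': 12.5, 'tcp_pos': [0.628, 0.326, 0.127], 'joint_positions': [0.418, 0.562, 1.494, -0.0, 1.084, 0.741], 'force': [-0.518, -0.702, -0.954], 'grip_width': 0.13, 'finger_force': 30.12} axes [[0.317, 0.948, 0.002], [0.948, -0.317, 0.001], [0.001, 0.001, -1.0]]
0 shift [-0.0248 -0.1874  0.0068] turn [ 0.    -0.002  1.452] world [-0.1856  0.0359 -0.0071]
green 64 [0.60533033 0.28561301 0.12212062] [0.62921736 0.3387371  0.14393817]
```

Gauge is held and lifted. Next I'll turn it and carry it over the dish.

Request:
step_arm([
  [[-0.002, -0.018, 0, 0, 0, 0.12, 0.05], [-0.005, -0.04, 0, 0, 0, 0.28, 0.05], [-0.009, -0.07, 0, 0, 0, 0.46, 0.05], [-0.013, -0.1, 0, 0, 0, 0.64, 0.05], [-0.017, -0.13, 0, 0, 0, 0.82, 0.05], [-0.021, -0.155, 0, 0, 0, 1.0, 0.05], [-0.024, -0.175, 0.003, 0, 0, 1.17, 0.05], [-0.025, -0.187, 0.007, 0, -0.002, 1.32, 0.05], [-0.025, -0.187, 0.007, 0, -0.002, 1.42, 0.05], [-0.025, -0.187, 0.007, 0, -0.002, 1.452, 0.05], [-0.025, -0.187, 0.007, 0, -0.002, 1.452, 0.05], [-0.025, -0.187, 0.007, 0, -0.002, 1.452, 0.05]],
])

```text
t: 14.05
tcp_pos: [0.4424, 0.3618, 0.1187]
orientation: [0.995, -0.102, -0.001, 0.001]
force: [0.2, 0.0, -0.8]
grip_width: 0.132
finger_force: 30.1
```

Run:
```python
from h import *
state(); plan([.442,.3622,.024],down(-11.7),0)
```

```text
{'t': 14.05, 'tcp_pos': [0.442, 0.362, 0.119], 'joint_positions': [0.609, 0.34, 1.844, -0.0, 0.959, 2.384], 'force': [0.155, 0.048, -0.804], 'grip_width': 0.132, 'finger_force': 30.123} axes [[0.979, -0.202, -0.001], [-0.202, -0.979, -0.001], [-0.001, 0.001, -1.0]]
0 shift [-0.0004 -0.0004  0.0947] turn [0.001 0.001 0.001] world [-0.0004  0.0004 -0.0947]
```

Request:
step_arm([
  [[0, 0, 0.03, 0, 0, 0, 0.05], [0, 0, 0.06, 0, 0, 0, 0.05], [0, 0, 0.08, 0, 0, 0, 0.05], [0, 0, 0.09, 0, 0, 0, 0.05], [0, 0, 0.095, 0, 0, 0, 0.05], [0, 0, 0.095, 0, 0, 0, 0.05]],
])

```text
t: 14.8
tcp_pos: [0.4427, 0.3622, 0.0243]
orientation: [0.995, -0.102, 0.0, 0.0]
force: [0.9, 0.5, -0.5]
grip_width: 0.127
finger_force: 30.1
```

Request:
step_arm([
  [[0, 0, 0, 0, 0, 0, 0.22], [0, 0, 0, 0, 0, 0, 0.22], [0, 0, 0, 0, 0, 0, 0.22], [0, 0, -0.02, 0, 0, 0, 0.22], [0, 0, -0.05, 0, 0, 0, 0.22], [0, 0, -0.1, 0, 0, 0, 0.22], [0, 0, -0.15, 0, 0, 0, 0.6], [0, 0, -0.15, 0, 0, 0, 1]],
])

```text
t: 15.8
tcp_pos: [0.4462, 0.3647, 0.1813]
orientation: [0.995, -0.102, 0.005, -0.004]
force: [-0.1, -0.1, -0.3]
grip_width: 0.644
finger_force: 0.0
```

Run:
```python
from h import *
state()
print("cover yaw 99.4 or -80.6")
plan([.4436,.1022,.12],down(-80.6))
im,d,P=cloud("side")
hsv=cv2.cvtColor(im,cv2.COLOR_BGR2HSV);g=(hsv[...,0]>45)&(hsv[...,0]<85)&(hsv[...,1]>100)&(P[...,1]>.2)
q=P[g];print("green",len(q),q.min(0),q.max(0))
im,d,P=cloud("top")
cv2.imwrite("pics/t5.png",cv2.resize(im[150:320,200:420],(776,600),interpolation=cv2.INTER_CUBIC))
```

```text
{'t': 15.8, 'tcp_pos': [0.446, 0.365, 0.181], 'joint_positions': [0.61, 0.261, 1.803, -0.0, 1.065, 2.385], 'force': [-0.079, -0.12, -0.252], 'grip_width': 0.644, 'finger_force': 0.0} axes [[0.979, -0.203, 0.01], [-0.203, -0.979, 0.007], [0.009, -0.009, -1.0]]
cover yaw 99.4 or -80.6
0 shift [0.0501 0.2582 0.0594] turn [-0.013 -0.002  1.203] world [-0.0026 -0.2625 -0.0613]
1 shift [0.0501 0.2582 0.0594] turn [ 0.002 -0.014 -1.939] world [-0.0026 -0.2625 -0.0613]Traceback (most recent call last):
  File "<stdin>", line 7, in <module>
    return umr_minimum(a, axis, None, out, keepdims, initial, where)
ValueError: zero-size array to reduction operation minimum which has no identity
```

Request:
step_arm([
  [[0.005, 0.02, 0, 0, 0, -0.12, 0.5], [0.01, 0.05, 0, 0, 0, -0.29, 0.5], [0.02, 0.09, 0, 0, 0, -0.47, 0.5], [0.025, 0.13, 0, 0, 0, -0.65, 0.5], [0.03, 0.17, 0, 0, 0, -0.83, 0.5], [0.04, 0.21, 0, 0.002, -0.014, -1.01, 0.5], [0.05, 0.24, 0.02, 0.002, -0.014, -1.19, 0.5], [0.05, 0.258, 0.04, 0.002, -0.014, -1.37, 0.5], [0.05, 0.258, 0.059, 0.002, -0.014, -1.55, 0.5], [0.05, 0.258, 0.059, 0.002, -0.014, -1.73, 0.5], [0.05, 0.258, 0.059, 0.002, -0.014, -1.91, 0.5], [0.05, 0.258, 0.059, 0.002, -0.014, -1.939, 0.5]],
], grip_force=40)

```text
t: 17.35
tcp_pos: [0.4379, 0.099, 0.1143]
orientation: [0.647, 0.763, -0.007, -0.002]
force: [0.4, 0.1, -0.3]
grip_width: 0.503
finger_force: 0.0
```

Run:
```python
from h import *
state()
plan([.4436,.1022,.016],down(-80.6),1)
for n in("top","side"):
    im,d,P=cloud(n)
    m=(abs(P[...,0]-.44)<.08)&(abs(P[...,1]-.362)<.05)&(P[...,2]>-.02)
    hsv=cv2.cvtColor(im,cv2.COLOR_BGR2HSV);g=m&(hsv[...,0]>45)&(hsv[...,0]<85)&(hsv[...,1]>100)
    print(n,"green",g.sum(),P[g].mean(0) if g.any() else "")
    if n=="top":
        cv2.imwrite("pics/t5.png",cv2.resize(im[200:320,220:380],(800,600),interpolation=cv2.INTER_CUBIC))
        q=P[m&(P[...,2]>.045)&(P[...,2]<.07)];print("dish rim",len(q),cv2.minAreaRect((q[:,:2]*1000).astype(np.float32)))
```

```text
{'t': 17.35, 'tcp_pos': [0.438, 0.099, 0.114], 'joint_positions': [0.13, 0.137, 2.116, -0.008, 0.903, -0.029], 'force': [0.377, 0.104, -0.311], 'grip_width': 0.503, 'finger_force': 0.0} axes [[-0.163, 0.987, -0.013], [0.987, 0.163, -0.008], [-0.006, -0.014, -1.0]]
1 shift [0.0028 0.0075 0.0982] turn [-0.014  0.006 -0.   ] world [ 0.0057  0.0032 -0.0983]
top green 57 [0.42457959 0.36610972 0.0179911 ]
dish rim 198 ((440.1563720703125, 362.62554931640625), (63.920127868652344, 120.17753601074219), 78.28518676757812)
side green 0
```

View pics/t5.png

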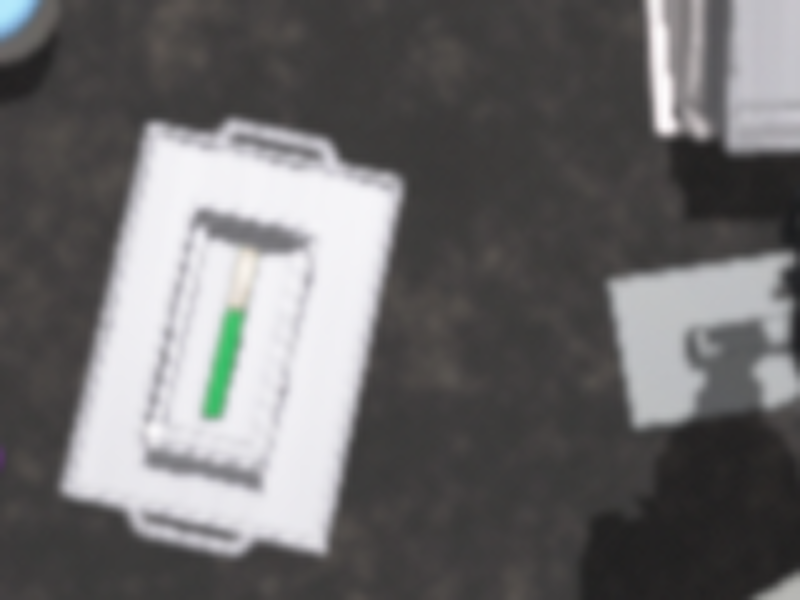

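The gauge (green handle at 220,360, white tip at 243,275) lies flat in the dish, which hasn't moved. Next is the cover.

Request:
step_arm([
  [[0.003, 0.0075, 0.02, -0.014, 0.006, 0, 0.5], [0.003, 0.0075, 0.06, -0.014, 0.006, 0, 0.5], [0.003, 0.0075, 0.085, -0.014, 0.006, 0, 0.5], [0.003, 0.0075, 0.095, -0.014, 0.006, 0, 0.5], [0.003, 0.0075, 0.095, -0.014, 0.006, 0, 0.3], [0.003, 0.0075, 0.095, -0.014, 0.006, 0, 0.05], [0.003, 0.0075, 0.095, -0.014, 0.006, 0, 0.05], [0.003, 0.0075, 0.095, -0.014, 0.006, 0, 0.05], [0.003, 0.0075, 0.095, -0.014, 0.006, 0, 0.05]],
], grip_force=50)

```text
t: 18.58
tcp_pos: [0.446, 0.1028, 0.0209]
orientation: [0.647, 0.763, 0.002, 0.001]
force: [0.1, 0.8, 4.2]
grip_width: 0.152
finger_force: 51.3
```

Request:
step_arm([
  [[0, 0, -0.01, 0, 0, 0, 0.05], [0, 0, -0.03, 0, 0, 0, 0.05], [0, 0, -0.06, 0, 0, 0, 0.05], [0, 0, -0.1, 0, 0, 0, 0.05], [0, 0, -0.13, 0, 0, 0, 0.05], [0, 0, -0.13, 0, 0, 0, 0.05], [0, 0, -0.13, 0, 0, 0, 0.05]],
])

```text
t: 19.45
tcp_pos: [0.4436, 0.1024, 0.1491]
orientation: [0.647, 0.763, 0.0, 0.0]
force: [-0.0, 0.3, -0.3]
grip_width: 0.152
finger_force: 50.6
```

Run:
```python
from h import *
state()
plan([.4401,.3626,.13],down(168.3))
```

```text
{'t': 19.45, 'tcp_pos': [0.444, 0.102, 0.149], 'joint_positions': [0.131, 0.082, 2.09, 0.0, 0.968, -0.033], 'force': [-0.019, 0.302, -0.27], 'grip_width': 0.152, 'finger_force': 50.552} axes [[-0.163, 0.987, 0.001], [0.987, 0.163, 0.0], [0.0, 0.001, -1.0]]
0 shift [0.2572 0.0391 0.0192] turn [ 1.000e-03  0.000e+00 -1.202e+00] world [-0.0035  0.2602 -0.0191]
1 shift [0.2572 0.0391 0.0192] turn [ 0.000e+00 -1.000e-03  1.939e+00] world [-0.0035  0.2602 -0.0191]
```

Request:
step_arm([
  [[0.015, 0.002, 0, 0, 0, -0.1, 0.05], [0.045, 0.006, 0, 0, 0, -0.25, 0.05], [0.085, 0.013, 0, 0, 0, -0.42, 0.05], [0.125, 0.019, 0, 0, 0, -0.59, 0.05], [0.165, 0.025, 0.005, 0, 0, -0.76, 0.05], [0.205, 0.031, 0.01, 0, 0, -0.93, 0.05], [0.235, 0.036, 0.015, 0, 0, -1.08, 0.05], [0.252, 0.038, 0.019, 0, 0, -1.17, 0.05], [0.257, 0.039, 0.019, 0, 0, -1.202, 0.05], [0.257, 0.039, 0.019, 0, 0, -1.202, 0.05], [0.257, 0.039, 0.019, 0, 0, -1.202, 0.05]],
])

```text
t: 20.82
tcp_pos: [0.441, 0.3616, 0.1308]
orientation: [0.103, 0.995, -0.0, 0.001]
force: [-0.2, 0.1, -0.8]
grip_width: 0.149
finger_force: 50.5
```

Run:
```python
from h import *
state()
for n in("top","side"):
    im,d,P=cloud(n)
    m=(abs(P[...,0]-.44)<.09)&(abs(P[...,1]-.362)<.07)&(P[...,2]>.112)&(P[...,2]<.1255)
    q=P[m];print(n,len(q),cv2.minAreaRect((q[:,:2]*1000).astype(np.float32)),np.percentile(q[:,2],[5,50,95]).round(4))
    t=P[m&(P[...,2]>.115)]; c=t.mean(0); print(" normal",np.linalg.svd(t-c)[2][2].round(3))
cv2.imwrite("pics/s6.png",cv2.resize(im[120:330,260:470],(600,600),interpolation=cv2.INTER_CUBIC))
plan([.4401,.3626,.070],down(168.3),0)
```

```text
{'t': 20.825, 'tcp_pos': [0.441, 0.362, 0.131], 'joint_positions': [0.611, 0.32, 1.842, -0.001, 0.979, -0.753], 'force': [-0.185, 0.119, -0.786], 'grip_width': 0.149, 'finger_force': 50.54} axes [[-0.979, 0.205, 0.002], [0.205, 0.979, -0.0], [-0.002, 0.0, -1.0]]
top 202 ((435.20587158203125, 342.23138427734375), (38.786376953125, 123.8321304321289), 75.27283477783203) [0.1188 0.121  0.1235]
 normal [ 0.006  0.001 -1.   ]
side 1317 ((441.9577331542969, 362.9574890136719), (75.38421630859375, 131.35499572753906), 78.52159118652344) [0.1206 0.1224 0.1236]
 normal [ 0.002 -0.011 -1.   ]
0 shift [0.0015 0.0005 0.0612] turn [ 0.001  0.002 -0.002] world [-0.0013  0.0008 -0.0612]
```

View pics/s6.png

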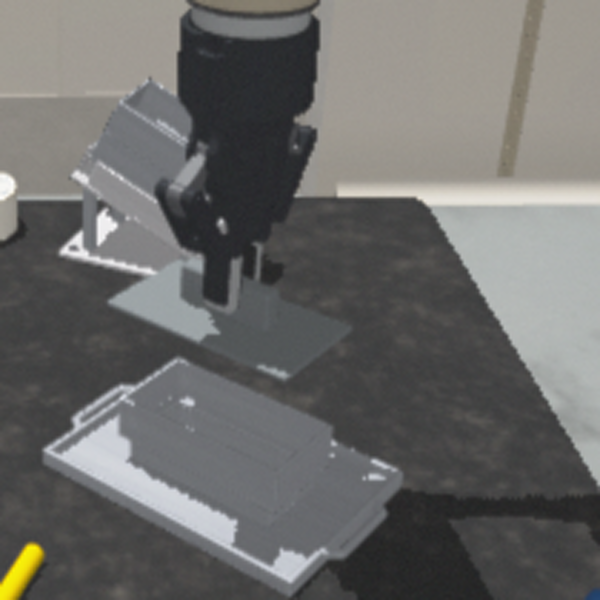

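The cover is level and about 2 mm off the dish centre, well within the 5 mm play. I'll correct for that and lower it.

Request:
step_arm([
  [[0.002, 0.001, 0.015, 0, 0.002, -0.002, 0.05], [0.002, 0.001, 0.035, 0, 0.002, -0.002, 0.05], [0.002, 0.001, 0.048, 0, 0.002, -0.002, 0.05], [0.002, 0.001, 0.056, 0, 0.002, -0.002, 0.05], [0.002, 0.001, 0.061, 0, 0.002, -0.002, 0.05], [0.002, 0.001, 0.064, 0, 0.002, -0.002, 0.05], [0.002, 0.001, 0.064, 0, 0.002, -0.002, 0.05]],
])

```text
t: 21.8
tcp_pos: [0.4398, 0.3641, 0.0674]
orientation: [0.101, 0.995, 0.001, 0.0]
force: [0.9, -0.4, -0.9]
grip_width: 0.153
finger_force: 50.5
```

Request:
step_arm([
  [[0, -0.001, 0.001, 0, 0, 0, 0.05], [0, -0.001, 0.002, 0, 0, 0, 0.05], [0, -0.001, 0.003, 0, 0, 0, 0.05], [0, -0.001, 0.003, 0, 0, 0, 0.05]],
])

```text
t: 22.3
tcp_pos: [0.4396, 0.363, 0.065]
orientation: [0.101, 0.995, 0.001, 0.0]
force: [-1.1, -2.4, 5.1]
grip_width: 0.147
finger_force: 51.2
```

The cover made contact at the expected seated height (TCP 0.065, 5 N). I'll release and retreat.

Request:
step_arm([
  [[0, 0, -0.001, 0, 0, 0, 0.4], [0, 0, -0.001, 0, 0, 0, 0.4], [0, 0, -0.001, 0, 0, 0, 0.4], [0, 0, -0.001, 0, 0, 0, 0.4], [0, 0, -0.02, 0, 0, 0, 0.4], [0, 0, -0.06, 0, 0, 0, 0.4], [0, 0, -0.12, 0, 0, 0, 0.4], [0.15, 0, -0.16, 0, 0, 0, 0.4], [0.15, -0.15, -0.16, 0, 0, 0, 0.4], [0.15, -0.2, -0.16, 0, 0, 0, 0.4], [0.15, -0.2, -0.16, 0, 0, 0, 0.4], [0.15, -0.2, -0.16, 0, 0, 0, 0.4]],
])

```text
t: 23.8
tcp_pos: [0.2504, 0.1954, 0.2247]
orientation: [0.101, 0.995, 0.001, 0.001]
force: [0.6, -0.5, -1.1]
grip_width: 0.401
finger_force: 0.0
```

Run:
```python
from h import *
state()
for n in("top","side"):
    im,d,P=cloud(n)
    b=(abs(P[...,0]-.44)<.09)&(abs(P[...,1]-.362)<.07)
    for lo,hi in((.05,.063),(.074,.09)):
        q=P[b&(P[...,2]>lo)&(P[...,2]<hi)]
        if len(q)<5: print(n,len(q));continue
        print(n,len(q),cv2.minAreaRect((q[:,:2]*1000).astype(np.float32)),np.percentile(q[:,2],[5,50,95]).round(4)," normal",np.linalg.svd(q-q.mean(0))[2][2].round(3))
    if n=="top":
        m=(P[...,0]>.5)&(P[...,0]<.7)&(P[...,1]>.03)&(P[...,1]<.2)&(P[...,2]>.05)
        L=P[m]@np.load("M.npy")
        if len(L):
            r=L[L[:,2]>np.percentile(L[:,2],99)-.004];print("nest",np.percentile(r,[1,99],axis=0).round(4).tolist())
```

```text
{'t': 23.8, 'tcp_pos': [0.25, 0.195, 0.225], 'joint_positions': [0.525, -0.345, 2.289, 0.0, 1.196, -0.844], 'force': [0.603, -0.525, -1.061], 'grip_width': 0.401, 'finger_force': 0.0} axes [[-0.98, 0.201, 0.002], [0.201, 0.98, 0.001], [-0.002, 0.002, -1.0]]
top 1486 ((441.3459167480469, 362.7020263671875), (74.12120819091797, 129.84136962890625), 78.27045440673828) [0.0525 0.0551 0.058 ]  normal [ 0.     0.001 -1.   ]
top 161 ((441.2353820800781, 362.4881286621094), (13.9534273147583, 63.26929473876953), 78.27125549316406) [0.0779 0.0806 0.0828]  normal [-0.003 -0.035  0.999]
nest [[0.524, 0.0396, -0.1406], [0.6439, 0.1036, -0.1352]]
side 1397 ((439.90673828125, 363.72711181640625), (76.78289031982422, 131.24655151367188), 78.03475952148438) [0.0547 0.0564 0.0584]  normal [ 0.001 -0.008 -1.   ]
side 267 ((439.6568908691406, 364.9239196777344), (15.8936767578125, 64.29217529296875), 77.06449127197266) [0.0747 0.0812 0.0829]  normal [-0.079 -0.44  -0.894]
```

The cover is seated: plate top at 0.0555 m, level, 1 mm off the dish centre, same yaw. The nest is unchanged, so I'm handing in.

```bash
python3 -c "
from station import robot
print(robot.job_done())"
```

```text
the job is handed in; nothing more can be done
None
```

I handed the job in with the gauge in the top dish, the grey cover seated about 1 mm off centre, and the dish upright mid-tray; the two lower dishes stayed in place, I didn't re-measure the swab tub or label roll, and no verdict came back.

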